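Nest the cups in their carrier and hold it level over its stand

ROBOT

A 7-joint arm with a two-finger parallel gripper is mounted at the origin on a cart in front of the work surface, level with it; the furniture and walls round the work are solid. World frame = base frame: x ahead of the robot, y to its left, z up, the work surface at z = 0. Lengths are in m, angles in rad, forces in N, time in s.
With the tool pointing down it reaches from about 0.4 to 0.875 m from the base axis. Payload 6.5 kg.
Tool frame: the origin (TCP) lies between the finger pads; the fingertips stand 22 mm ahead of it and the grasp point (between the pads) lies 3 mm ahead of it; z points along the fingers, y is the line along which they close (so a half turn about z gives the same grasp; the last joint's range is limited). The gripper opens to 85 mm and grips with 20 to 120 N. Pads are 22 mm wide; open, the fingers measure 114 mm over their backs; the gripper's body (76 mm by 85 mm) begins 54 mm behind the grasp point. The pads swing forward as they close: fully open they stand 13 mm farther back than shut.
Start: joints at [1.233, 0.536, -0.004, 1.538, 0.003, 1.067, -0.071], TCP at [0.174, -0.626, 0.253] pointing down, gripper open.
Joint ranges: [-2.7, 2.7], [-0.37, 2.16], [-1.27, 1.26], [0.24, 2.4], [-1.31, 4.45], [0.19, 1.91], [-2.76, 2.76]. Speed limits (rad/s): [2.39, 2.39, 3.14, 3.14, 3.14, 3.14, 3.14].

INTERFACE

Orientations are given as [roll, pitch, yaw] about the fixed x, y, z axes, in that order (R = Rz(yaw) Ry(pitch) Rx(roll)).
In Python, from station import robot, sensors, read_camera gives the robot as it stands (robot), with the cameras as plain functions and the readings (sensors).
- The arm moves only by the tool step_hand, called after ">>>" as a command line: name --argument value ..., lists and objects as JSON in quotes. Schema: {"type":"object","properties":{"segments":{"type":"array","items":{"type":"object","properties":{"x":{"type":"number"},"y":{"type":"number"},"z":{"type":"number"},"turn":{"type":"number"}},"additionalProperties":false},"minItems":1,"maxItems":8},"aperture":{"type":"number"},"clamp_n":{"type":"number"},"only":{"type":"string"},"quiet":{"type":"boolean"},"lines":{"type":"string"}},"required":["segments"],"additionalProperties":false}. segments is a list of rows, 1 to 8 of them, each an object with the fields x, y, z (the shift in m), turn (a turn about the tool's z in rad); a field left out counts as zero; each row shifts and turns the commanded pose from where the row before left it, along the tool's axes as they then stand; what a row does not reach is not made up. A row lasts 1/8 s, in which the tool goes at most 0.0625 m and 0.188 rad, less where a joint would pass 70% of its speed; a pose out of reach is approached as far as the arm can. aperture is the finger opening in m, set as the call begins (left out keeps the last). The fingers move at their own pace and stop on an object; clamp_n is the grip in N (left out, the last holds). Time passes only in rows, so rows that do not move let the fingers close. The tool returns the time, the measured TCP pose, the force, the opening and the grip force at its end. only (a regular expression) keeps the lines of the reply that match it, lines (a string "A,B") keeps lines A to B, and quiet returns only ok. Input that does not fit is refused with a message, and nothing moves.
- sensors.sense(): the state, without advancing time (a new reading comes with each control period).
- read_camera(name): name is "side" or "top" or "wrist"; returns a dict with "img" (420x560x3 uint8, red, green, blue), "fx", "fy", "cx", "cy" (pixels), "rvec" (rotation vector, rad) and "tvec" (3), from world to camera coordinates, as OpenCV has them. Camera axes: x right, y down, z forward; pixel columns grow to the right and rows downward; lengths in m; the calibration is good to about 2 mm. A picture is of the moment at which its call begins. There is no depth.
- robot.hand_in(): hands the job in; it is judged then, once.
The state is a dict: "t": time; "qpos": joint angles; "dq": joint speeds; "tau": joint torques, N m; "position": TCP position; "tcp_rot": TCP orientation; "contact_force": force on the tool from outside, world axes, zero at the start; "ft_torque": the same for the moment, N m; "opening": finger opening in m; "grip_force": force on a finger pad.
Only numpy, scipy, OpenCV 4.12 (cv2) and the standard library are available. Lean on these libraries where they do the work, as an engineer would, in place of code of your own. Each camera call takes 0.05 s, during which the arm holds its last target. There are 200 camera calls.

TASK

Nest the steel cups in the carrier's round well: first the middle cup into the large one, which already stands there, then the small cup into the middle one. Then grip the carrier's rail at the loaded carrier's balance point, lift it and hold it level and still about 7 cm above the top of the wire stand, lined up as it would sit, with its round well over the stand's ring. Do not touch the stand with the carrier or disturb the other things, and finish while still holding it there, cups nested and standing upright.

Things in the scene. Friction and masses are not known exactly. Their poses are not given: they have to be found in the camera images.
- carrier: Loose cast carrier, 0.55 kg: flat bar 56 mm wide, 8 thick; round well 92 across, 16 high at its +x end (reaching x = 121 mm), thick round foot 56 across, 16 high at -x (to x = -173). Steel rail 12 thick above it along x, to be gripped across (along y) from above. Origin: on the underside below the balance point when all cups are in; empty it balances 25 mm nearer the foot. z up.
- balance (a point): Balance point of the loaded carrier, on the axis of its rail 85 mm above the underside (carrier frame 0, 0, 85 mm). The rail is straight from x = -128 to +12 mm, with a 12 mm thick post down to the bar at each end (x = -138 and +22), open below between them; so this point is near the post beside the well. Axes as the carrier's.
- well (a point): Centre of the floor of the carrier's well (carrier frame 75, 0, 8 mm); the well is 74 mm across inside and 8 mm deep. The large cup starts in it, loose. Axes as the carrier's. (A wall cabinet hangs behind: its front runs from about x = 0.50, y = 0.50 m to x = 0.63, y = 0.06 m, handles 30 mm further out, from 0.41 m up; keep the wrist clear.)
- large_cup: Large open round steel cup, 80 g, standing in the carrier's well from the start: 44 mm high, 78 mm across the rim, 68 mm across the base, wall 3 mm, floor 4 mm thick (inside 72 mm at the rim, 62 mm at the floor). No handle. Origin: centre of its underside, z up.
- middle_cup: Middle open round steel cup, 60 g, standing on the worktop: 50 mm high, 60 mm across the rim, 52 mm across the base, wall 3 mm, floor 4 mm thick. No handle. Nested, its underside stands 4 mm above that of the large cup and its rim 10 mm above the large rim. Origin: centre of its underside, z up.
- small_cup: Small open round steel cup, 40 g, on the worktop: 54 mm high, 44 mm across the rim, 36 mm across the base, wall 3 mm, floor 4 mm. No handle. Nested, its underside is 4 mm above the middle cup's and its rim 8 mm above the middle rim. Origin: centre of its underside, z up. (The closed coffee pod beside the cups is not one of them.)
- stand: Fixed dark wire stand for the carrier, 30 mm high to the top of its wires, about 280 mm long: two parallel wires 44 mm apart along x and a wire ring 108 mm across at its +x end. Origin: on the worktop, below the place where the seated carrier's balance point would be. x towards the ring, z up.
- stand_mid (a point): Point on the stand at wire-top height (30 mm), over the stand's origin: the carrier's origin belongs above it. Axes as the stand's.
- stand_ring (a point): Centre of the stand's ring at wire-top height (stand frame 75, 0, 30 mm): the centre of the carrier's well belongs above it. Axes as the stand's.
- pod: Bystander: white coffee pod with a foil lid, 51 mm across, 43 mm high, in the row with the two loose cups. Origin: centre of its underside.
- tin: Bystander: tin can with a dark label, 57 mm across, 72 mm high. Origin: centre of its underside.
- shaker: Bystander: glass shaker with a grey cap, 44 mm across, 90 mm high. Origin: centre of its underside.
- teaspoon: Bystander: steel teaspoon lying flat, 136 x 30 x 10 mm. Origin: its middle, on the underside.

How it is judged:
By the outcome, as a careful person would: the job done as asked, in the order asked, and still so for the second after the job is handed in, while the arm keeps its last pose, push and grip.
It also fails if it takes over 69 s, if anything falls off the work surface, if the arm or the gripper's body presses on something with over 40 N, if the wrist force passes 120 N, or if a joint passes its speed limit or range.

## Working session

There is one attempt and no reset: what is moved stays moved. The work goes in short steps, Python scripts to look and compute and a tool call to move; the robot and the scene stay as the last step left them, time stands still between calls to the robot, and variables do not carry over. Pictures are saved under pics/ and viewed, at most 10 in all, crops included, and the job is handed in when it is done.

```bash
ls; mkdir -p pics; python3 - <<'E'
from station import robot, sensors, read_camera
import cv2,numpy as np
s=sensors.sense();print(s)
for n in("top","side"):
    c=read_camera(n);cv2.imwrite(f"pics/{n}0.png",cv2.cvtColor(c["img"],cv2.COLOR_RGB2BGR))
    R=cv2.Rodrigues(np.array(c["rvec"]))[0];print(n,c["fx"],c["cx"],c["cy"],-R.T@np.array(c["tvec"]).ravel(),R[2])
E
```

```text
pics
station.py
{'t': 0.0, 'qpos': array([ 1.23283718,  0.53717511, -0.00441367,  1.53886258,  0.00259612,
        1.06728876, -0.07121988]), 'dq': array([-0.00073759, -0.00015817, -0.00035754,  0.00216658, -0.0003284 ,
        0.00048085, -0.0017619 ]), 'tau': array([-5.39789489e-04, -5.83416474e+01,  1.04813967e+00, -2.59106898e+01,
        1.22471279e-02,  9.40284866e-03, -2.58967418e-06]), 'position': array([ 0.17429161, -0.62558796,  0.2524116 ]), 'tcp_rot': array([-3.13986988e+00,  1.36179784e-04,  2.71787976e-01]), 'contact_force': array([0.12774526, 0.18327268, 0.4381809 ]), 'ft_torque': array([ 0.01954715,  0.02214246, -0.00886621]), 'grip_force': 0.0, 'opening': 0.08522660562542103}
top 447.01868655645393 285.79389300423105 211.78046662805764 [0.46958981 0.01984712 1.10364582] [ 0.08272805 -0.00160167 -0.99657087]
side 483.24327940744786 281.6341367385686 199.56314948091574 [0.10828987 0.94712628 0.80866924] [ 0.35697885 -0.74233033 -0.56702009]
```

View pics/top0.png

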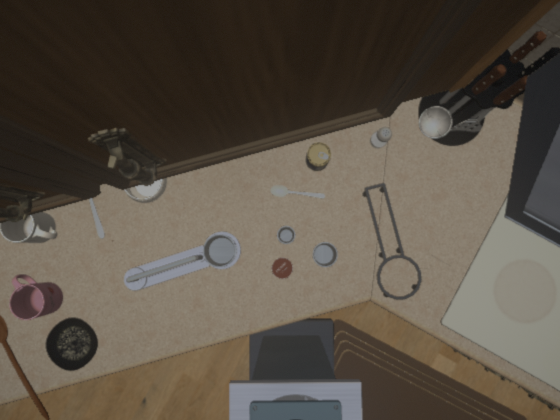

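View pics/side0.png

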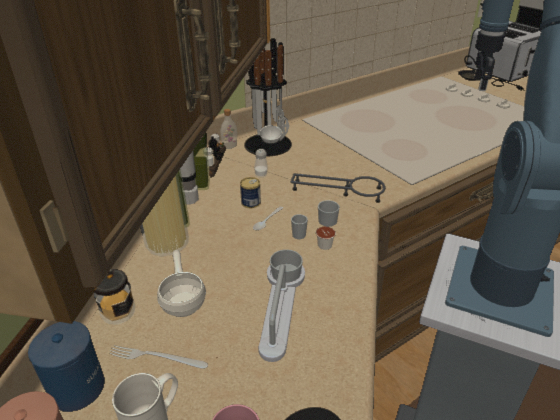

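The top view shows the small cup at about (286,235), the middle cup at (324,255) and the pod at (282,268). The carrier's well is at (221,250) with its foot at (136,279), and the stand's ring is at (399,277) with its far end at (374,189). The side view matches: small cup (299,227), middle cup (328,214), pod (325,238), well (286,268). I'll enlarge both for precise picking.

```bash
python3 - <<'E'
import cv2
a=cv2.imread("pics/top0.png")[140:310,120:430];cv2.imwrite("pics/t1.png",cv2.convertScaleAbs(cv2.resize(a,None,fx=2.5,fy=2.5,interpolation=cv2.INTER_CUBIC),alpha=1.5))
a=cv2.imread("pics/side0.png")[160:365,240:400];cv2.imwrite("pics/s1.png",cv2.resize(a,None,fx=2.9,fy=2.9,interpolation=cv2.INTER_CUBIC))
E
```

```text
(no output)
```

View pics/t1.png

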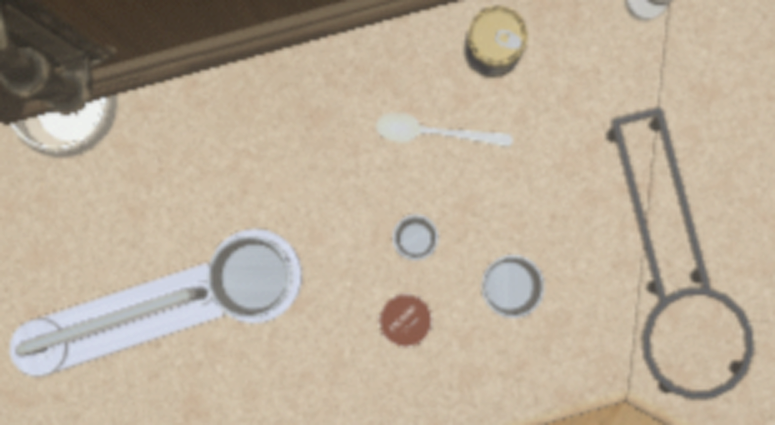

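View pics/s1.png

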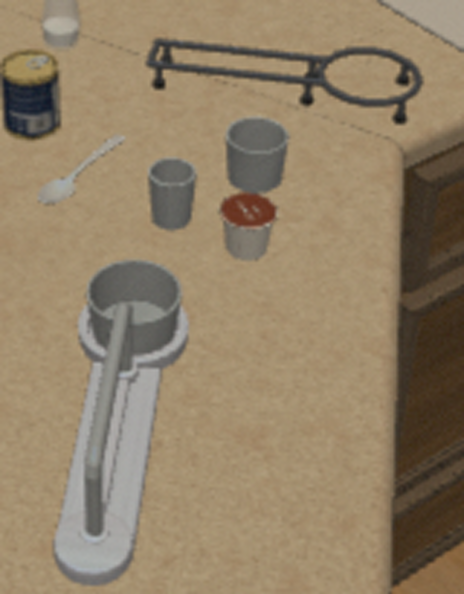

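In the enlarged top view (offset 120,140; scale 2.5), the rims are small (416,237), middle (513,286) and large (251,274). The rail runs from (22,348) to (197,293), the ring centre is (697,343) and the stand's end is (636,118). In the enlarged side view (offset 240,160; scale 2.9), the rims are (172,170), (257,136) and (134,293), and the ring is (370,75). Next I triangulate these.

```bash
cat > h.py <<'E'
from station import robot, sensors, read_camera
import cv2,numpy as np
def P(c):
    R=cv2.Rodrigues(np.array(c["rvec"],float))[0];K=np.array([[c["fx"],0,c["cx"]],[0,c["fy"],c["cy"]],[0,0,1]])
    return K@np.c_[R,np.array(c["tvec"],float).ravel()]
def tri(Pa,a,Pb,b):
    X=cv2.triangulatePoints(Pa,Pb,np.array(a,float).reshape(2,1),np.array(b,float).reshape(2,1)).ravel();X=X[:3]/X[3]
    e=[np.hypot(*((p@np.r_[X,1])[:2]/(p@np.r_[X,1])[2]-q)) for p,q in((Pa,a),(Pb,b))];return X,e
def atz(p,a,z):
    A=np.c_[p[:,0],p[:,1],-np.r_[a,1.]];s=np.linalg.solve(A,-(p[:,2]*z+p[:,3]));return np.r_[s[:2],z]
def toold(d,s=None):  # world vector -> tool axes
    from scipy.spatial.transform import Rotation as Q
    s=s or sensors.sense();return Q.from_euler('xyz',s["tcp_rot"]).inv().apply(d)
E
python3 - <<'E'
from h import *
np.set_printoptions(precision=4,suppress=True)
T=P(read_camera("top"));S=P(read_camera("side"))
np.savez("P.npz",T=T,S=S)
t=lambda x,y:(np.array([x,y])+.5)/2.5-.5+[120,140]
s=lambda x,y:(np.array([x,y])+.5)/2.9-.5+[240,160]
D=dict(small=((416,237),(172,170)),mid=((513,286),(257,136)),large=((251,274),(134,293)),pod=((405,320),(248,210)),railW=((197,293),(124,310)),railF=((22,348),(93,465)),ring=((697,343),(370,75)),sA=((613,123),(157,41)),sB=((658,112),(150,63)))
z=dict(small=.054,mid=.05,large=.06,pod=.043,railW=.091,railF=.091,ring=.03,sA=.03,sB=.03)
for k,(a,b) in D.items():
    X,e=tri(T,t(*a),S,s(*b));print(k,X,np.round(e,1),atz(T,t(*a),z[k]),atz(S,s(*b),z[k]))
E
```

```text
small [0.5042 0.0183 0.0547] [0.5 0.3] [0.5032 0.0179 0.054 ] [0.5054 0.0178 0.054 ]
mid [ 0.4573 -0.0726  0.0477] [0.4 0.3] [ 0.4566 -0.0727  0.05  ] [ 0.457  -0.0693  0.05  ]
large [0.4701 0.1738 0.0465] [0. 0.] [0.4701 0.1718 0.06  ] [0.4638 0.1876 0.06  ]
pod [0.4264 0.0294 0.043 ] [0.4 0.3] [0.4255 0.029  0.043 ] [0.4272 0.0297 0.043 ]
railW [0.455  0.2204 0.0722] [0.9 0.8] [0.4534 0.2159 0.091 ] [0.4478 0.2394 0.091 ]
railF [0.4055 0.3764 0.0808] [0.2 0.2] [0.4057 0.3726 0.091 ] [0.4018 0.3845 0.091 ]
ring [ 0.4008 -0.2494  0.0276] [0.1 0.1] [ 0.4006 -0.2489  0.03  ] [ 0.4001 -0.2455  0.03  ]
sA [ 0.6066 -0.1692  0.0599] [0.9 0.6] [ 0.6125 -0.1739  0.03  ] [ 0.6246 -0.2144  0.03  ]
sB [ 0.6324 -0.2239 -0.0055] [1.9 1.3] [ 0.6229 -0.2177  0.03  ] [ 0.6133 -0.1716  0.03  ]
```

```bash
cat >> h.py <<'E'
def go(x,y,z,yaw):
    s=sensors.sense();p=s["position"];c=s["tcp_rot"][2];d=(yaw-c+np.pi)%(2*np.pi)-np.pi
    w=np.array([x,y,z])-p
    tx=np.array([np.cos(yaw),np.sin(yaw),0]);ty=np.array([np.sin(yaw),-np.cos(yaw),0])
    print("turn",round(-d,4),"then",np.round([w@tx,w@ty,-w[2]],4),"| now axes",np.round(toold(w,s),4),"f",s["contact_force"].round(1))
E
```

>>> step_hand --segments '[{"turn":-0.188}, {"turn":-0.188}, {"turn":-0.188}, {"turn":-0.188}, {"turn":-0.188}, {"turn":-0.188}, {"turn":-0.188}, {"turn":-0.188}]' --aperture 0.085

```text
t: 1.2
position: [0.1743, -0.626, 0.253]
tcp_rot: [-3.141, -0.001, 1.778]
contact_force: [-0.1, -0.0, -0.7]
opening: 0.085
grip_force: 0.0
```

```bash
python3 -c "
from h import *
go(.457,-.073,.25,1.87)"
```

```text
turn -0.0921 then [0.4451 0.4331 0.003 ] | now axes [0.4831 0.3903 0.0032] f [-0.1 -0.  -0.7]
```

>>> step_hand --segments '[{"x":0.048, "y":0.039}, {"x":0.048, "y":0.039}, {"x":0.048, "y":0.039}, {"x":0.048, "y":0.039}, {"x":0.048, "y":0.039}, {"x":0.048, "y":0.039}, {"x":0.048, "y":0.039}, {"x":0.048, "y":0.039}]'

```text
t: 2.2
position: [0.4042, -0.1859, 0.2535]
tcp_rot: [3.141, 0.001, 1.771]
contact_force: [0.5, -1.3, -0.3]
opening: 0.0847
grip_force: 0.0
```

>>> step_hand --segments '[{"x":0.048, "y":0.039}, {"x":0.048, "y":0.039}, {"turn":-0.092}, {}]'

```text
t: 2.7
position: [0.4607, -0.0775, 0.2531]
tcp_rot: [-3.141, -0.0, 1.864]
contact_force: [-0.9, -1.4, -0.4]
opening: 0.0847
grip_force: 0.0
```

```bash
python3 - <<'E'
from h import *
c=read_camera("wrist");cv2.imwrite("pics/w1.png",cv2.cvtColor(c["img"],cv2.COLOR_RGB2BGR));np.save("pics/w1.npy",P(c))
R=cv2.Rodrigues(np.array(c["rvec"]))[0];print(-R.T@np.array(c["tvec"]).ravel(),R[2]);go(.457,-.073,.25,1.87)
q=lambda X:(lambda h:h[:2]/h[2])(P(c)@np.r_[X,1])
print(q([.457,-.0727,.05]),q([.504,.018,.054]))
E
```

```text
[ 0.43759825 -0.00518905  0.37408263] [ 0.0870719  -0.28326007 -0.95508231]
turn -0.0085 then [ 0.0062 -0.0017  0.0031] | now axes [ 0.0062 -0.0018  0.0031] f [-0.2 -0.5 -0.2]
[276.59399524 178.68108459] [352.51801292 102.99120734]
```

View pics/w1.png

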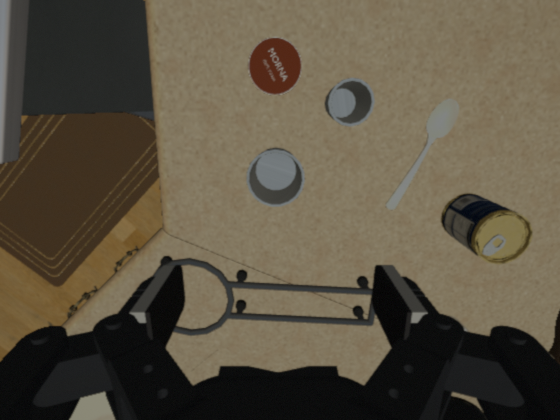

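The wrist view shows the middle rim centred at about (275,178), the small rim at (350,102), and the ring centre near (190,296).

```bash
python3 - <<'E'
from h import *
p=np.load("pics/w1.npy");print(atz(p,(275,178),.05),atz(p,(350,102.3),.054),atz(p,(190,296.5),.03))
E
```

```text
[ 0.45524805 -0.07249409  0.05      ] [0.50152268 0.01789382 0.054     ] [ 0.39985646 -0.24638989  0.03      ]
```

>>> step_hand --segments '[{"z":0.06}, {"z":0.02}, {}]' --aperture 0.07

```text
t: 3.12
position: [0.4593, -0.0789, 0.1721]
tcp_rot: [-3.138, -0.001, 1.861]
contact_force: [-0.4, -1.2, 0.6]
opening: 0.0699
grip_force: 0.0
```

```bash
python3 - <<'E'
from h import *
go(.456,-.072,.11,1.87)
E
```

```text
turn -0.0094 then [ 0.0075 -0.0011  0.0621] | now axes [ 0.0074 -0.001   0.0621] f [-0.4 -1.2  0.6]
```

>>> step_hand --segments '[{"x":0.0075, "y":-0.001}, {"z":0.06}, {"z":0.055}, {"z":0.02}, {}]'

```text
t: 3.75
position: [0.4576, -0.0708, 0.0383]
tcp_rot: [-3.141, -0.0, 1.864]
contact_force: [-0.3, -0.8, 0.1]
opening: 0.0702
grip_force: 0.0
```

```bash
python3 -c "
from h import *
go(.456,-.0725,.03,1.87)"
```

```text
turn -0.0064 then [-0.0012 -0.0021  0.0083] | now axes [-0.0012 -0.002   0.0083] f [-0.3 -0.8  0.1]
```

>>> step_hand --segments '[{"x":-0.001, "y":-0.002, "z":0.012}, {"z":0.003}, {}]'

```text
t: 4.12
position: [0.4563, -0.0727, 0.0237]
tcp_rot: [3.141, 0.0, 1.864]
contact_force: [-0.1, 0.5, 0.6]
opening: 0.0702
grip_force: 0.0
```

>>> step_hand --segments '[{"z":0.003}, {}]'

```text
t: 4.38
position: [0.4561, -0.0726, 0.0203]
tcp_rot: [3.141, 0.0, 1.864]
contact_force: [-0.8, -0.6, -1.4]
opening: 0.0698
grip_force: 0.0
```

>>> step_hand --segments '[{"z":0.003}, {}]'

```text
t: 4.62
position: [0.4559, -0.0726, 0.0171]
tcp_rot: [-3.141, -0.0, 1.864]
contact_force: [0.6, -0.3, -0.2]
opening: 0.0701
grip_force: 0.0
```

>>> step_hand --segments '[{"z":0.002}, {}]'

```text
t: 4.88
position: [0.456, -0.0725, 0.0151]
tcp_rot: [-3.141, -0.0, 1.864]
contact_force: [-0.5, -0.2, -0.4]
opening: 0.07
grip_force: 0.0
```

>>> step_hand --segments '[{"z":0.002}, {}]'

```text
t: 5.12
position: [0.4562, -0.0725, 0.0143]
tcp_rot: [3.142, 0.001, 1.864]
contact_force: [-4.7, 0.4, 18.2]
opening: 0.0703
grip_force: 9.0
```

>>> step_hand --segments '[{"z":0.002}, {}]'

```text
t: 5.38
position: [0.4562, -0.0725, 0.0141]
tcp_rot: [-3.141, 0.003, 1.864]
contact_force: [-10.9, 1.0, 50.5]
opening: 0.0699
grip_force: 25.1
```

>>> step_hand --segments '[{"z":-0.028}, {"z":-0.02}, {}]'

```text
t: 5.75
position: [0.457, -0.0728, 0.0603]
tcp_rot: [3.139, 0.001, 1.863]
contact_force: [-0.7, -0.7, -0.5]
opening: 0.0697
grip_force: 0.0
```

>>> step_hand --segments '[{}, {}, {}, {}]' --aperture 0.05 --clamp_n 30

```text
t: 6.25
position: [0.4561, -0.0727, 0.0592]
tcp_rot: [-3.141, 0.001, 1.864]
contact_force: [-2.3, -0.3, 12.9]
opening: 0.0572
grip_force: 29.5
```

>>> step_hand --segments '[{"z":-0.01}, {"z":-0.02}, {"z":-0.06}, {"z":-0.03}, {}]'

```text
t: 6.88
position: [0.4572, -0.0728, 0.1809]
tcp_rot: [3.138, 0.002, 1.863]
contact_force: [0.2, -0.3, -1.5]
opening: 0.057
grip_force: 32.7
```

```bash
python3 - <<'E'
from h import *
d=np.load("P.npz")
for n in("side","wrist"):
    c=read_camera(n);cv2.imwrite(f"pics/{n}2.png",cv2.cvtColor(c["img"],cv2.COLOR_RGB2BGR))
a=cv2.imread("pics/side2.png")[60:270,230:400];b=cv2.imread("pics/wrist2.png")
cv2.imwrite("pics/c2.png",np.hstack([cv2.resize(a,(340,420),interpolation=cv2.INTER_CUBIC),b[:,60:500]]))
print(sensors.sense()["contact_force"]);go(.47,.173,.18,1.866)
E
```

```text
[-0.50330362 -1.19041192 -0.91568148]
turn -0.0024 then [ 0.2309  0.0855 -0.0015] | now axes [ 0.2311  0.0849 -0.0015] f [-0.5 -1.2 -0.9]
```

View pics/c2.png

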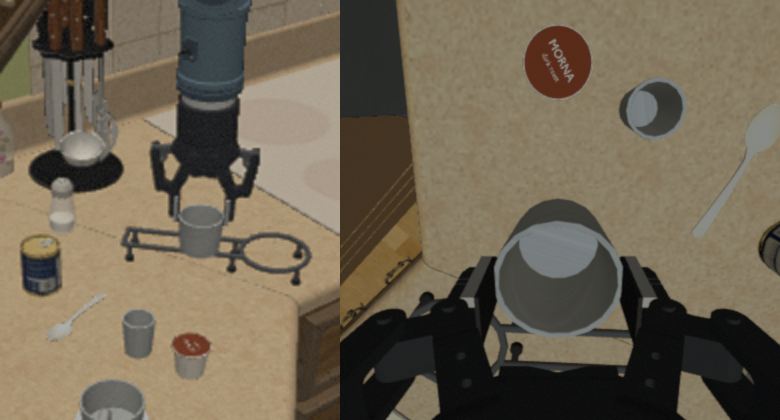

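The side crop shows the cup hanging upright by its top edge between the fingertips. The wrist crop shows it centred between the pads.

>>> step_hand --segments '[{"x":0.042, "y":0.028, "z":-0.01}, {"x":0.042, "y":0.028, "z":-0.02}, {"x":0.042, "y":0.028, "z":-0.02}, {}]'

```text
t: 7.48
position: [0.5006, 0.0774, 0.2294]
tcp_rot: [3.14, -0.003, 1.871]
contact_force: [-0.8, -0.5, -0.8]
opening: 0.0566
grip_force: 32.7
```

```bash
python3 - <<'E'
from h import *
c=read_camera("wrist");cv2.imwrite("pics/w3.png",cv2.cvtColor(c["img"],cv2.COLOR_RGB2BGR));np.save("pics/w3.npy",P(c))
q=lambda X:(lambda h:np.round(h[:2]/h[2],1))(P(c)@np.r_[X,1])
print(q([.47,.173,.052]),q([.4534,.2159,.091]),q([.4057,.3726,.091]));go(.47,.173,.18,1.866)
E
```

```text
[277.3  76.8] [272.9   1.4] [ 273.1 -338.2]
turn 0.0018 then [0.1031 0.0004 0.0482] | now axes [0.103  0.0006 0.0484] f [-1.2 -1.  -0.5]
```

View pics/w3.png

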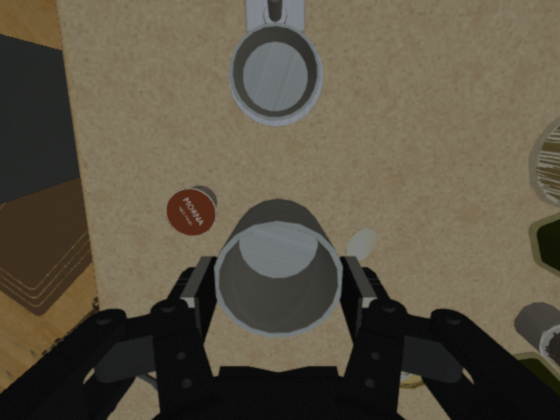

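```bash
python3 - <<'E'
from h import *
p=np.load("pics/w3.npy");im=cv2.imread("pics/w3.png")[0:150,200:350];im=cv2.resize(im,None,fx=4,fy=4,interpolation=cv2.INTER_CUBIC)
a=np.linspace(0,2*np.pi,120)
def circ(x,y,z,r,col):
    h=p@np.c_[x+r*np.cos(a),y+r*np.sin(a),z+0*a,1+0*a].T;u=((h[:2]/h[2]).T-[200,0]+.5)*4-.5
    cv2.polylines(im,[np.round(u*16).astype(np.int32)],True,col,1,cv2.LINE_AA,4)
X=atz(p,(276,73),.052);print(X)
circ(*X,.039,(0,0,255));circ(X[0],X[1],.016,.046,(0,255,0));circ(*X,.036,(255,0,255))
cv2.imwrite("pics/o3.png",im)
E
```

```text
[0.4680107  0.17558132 0.052     ]
```

View pics/o3.png

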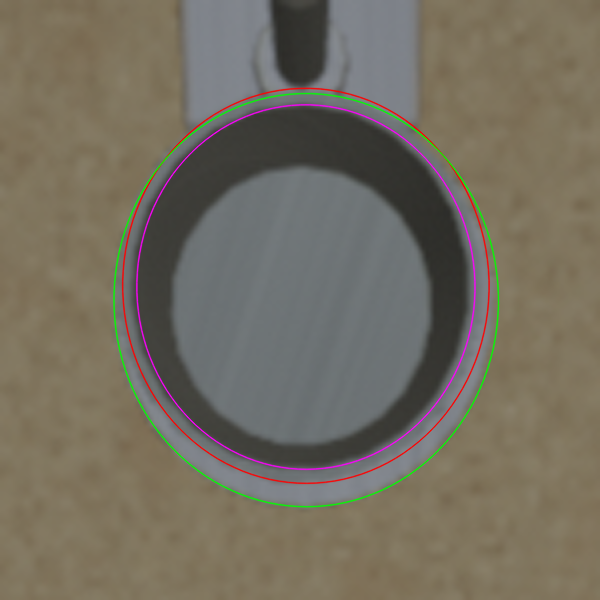

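The overlay fits the large cup's rim centre at about (0.468, 0.1755). I'll average that with the top view and use (0.4685, 0.1745).

>>> step_hand --segments '[{"x":0.052, "z":0.02}, {"x":0.052, "z":0.03}, {}, {}]'

```text
t: 8.02
position: [0.4695, 0.1701, 0.178]
tcp_rot: [-3.139, 0.001, 1.863]
contact_force: [-0.4, -0.7, -0.2]
opening: 0.0569
grip_force: 32.7
```

```bash
python3 -c "
from h import *
go(.4685,.1745,.11,1.866)"
```

```text
turn -0.003 then [0.0045 0.0003 0.068 ] | now axes [0.0045 0.0005 0.068 ] f [-0.4 -0.7 -0.2]
```

>>> step_hand --segments '[{"x":0.0045, "z":0.05}, {"z":0.018}, {}, {}]'

```text
t: 8.52
position: [0.4697, 0.176, 0.1124]
tcp_rot: [3.14, 0.0, 1.863]
contact_force: [0.3, -0.1, 0.3]
opening: 0.0568
grip_force: 32.7
```

```bash
python3 -c "
from h import *
go(.4685,.1745,.08,1.866)"
```

```text
turn -0.0032 then [-0.0011 -0.0016  0.0324] | now axes [-0.0011 -0.0017  0.0324] f [ 0.3 -0.1  0.3]
```

>>> step_hand --segments '[{"x":-0.001, "y":-0.0015, "z":0.014}, {"z":0.014}, {"z":0.006}, {}]'

```text
t: 9.02
position: [0.4672, 0.1748, 0.0767]
tcp_rot: [-3.14, -0.0, 1.864]
contact_force: [-0.6, -0.0, -0.3]
opening: 0.057
grip_force: 32.7
```

>>> step_hand --segments '[{"z":0.003}, {}]'

```text
t: 9.28
position: [0.4676, 0.1749, 0.0743]
tcp_rot: [3.142, -0.0, 1.864]
contact_force: [-0.4, -0.4, -0.9]
opening: 0.0567
grip_force: 32.7
```

>>> step_hand --segments '[{"z":0.002}, {}]'

```text
t: 9.52
position: [0.4675, 0.1748, 0.0722]
tcp_rot: [-3.141, 0.0, 1.864]
contact_force: [-0.9, 0.1, -0.8]
opening: 0.0571
grip_force: 32.7
```

>>> step_hand --segments '[{"z":0.001}, {}]'

```text
t: 9.78
position: [0.4677, 0.1748, 0.0714]
tcp_rot: [3.141, 0.0, 1.864]
contact_force: [0.6, -0.4, 0.4]
opening: 0.0571
grip_force: 32.8
```

>>> step_hand --segments '[{"z":0.001}, {}]'

```text
t: 10.02
position: [0.4677, 0.1749, 0.0713]
tcp_rot: [3.141, 0.001, 1.864]
contact_force: [-3.1, -1.5, 14.6]
opening: 0.0569
grip_force: 34.0
```

>>> step_hand --segments '[{"z":-0.001}, {}, {}, {"z":-0.01}, {"z":-0.03}, {"z":-0.06}, {}]' --aperture 0.072

```text
t: 10.9
position: [0.4701, 0.1763, 0.1756]
tcp_rot: [3.134, -0.0, 1.864]
contact_force: [0.2, 0.7, 0.2]
opening: 0.0719
grip_force: 0.0
```

```bash
python3 -c "
from h import *
go(.502,.018,.16,2.27)"
```

```text
turn -0.4063 then [-0.1417 -0.0775  0.0156] | now axes [-0.1608 -0.0153  0.0154] f [0.2 0.7 0.2]
```

>>> step_hand --segments '[{"turn":-0.135}, {"turn":-0.135}, {"turn":-0.135}, {"x":-0.047, "y":-0.026, "z":0.005}, {"x":-0.047, "y":-0.026, "z":0.005}, {"x":-0.047, "y":-0.026, "z":0.005}, {}, {}]' --aperture 0.056

```text
t: 11.9
position: [0.498, 0.0171, 0.1561]
tcp_rot: [-3.141, -0.001, 2.269]
contact_force: [-1.0, 0.6, 0.7]
opening: 0.0563
grip_force: 0.0
```

```bash
python3 -c "
from h import *
go(.5025,.018,.07,2.27)
c=read_camera('wrist');cv2.imwrite('pics/w4.png',cv2.cvtColor(c['img'],cv2.COLOR_RGB2BGR))"
```

```text
turn -0.0012 then [-0.0022  0.004   0.0861] | now axes [-0.0023  0.004   0.0861] f [-1.   0.6  0.7]
```

>>> step_hand --segments '[{"x":-0.002, "y":0.004}, {"z":0.05}, {"z":0.036}, {}, {}]'

```text
t: 12.58
position: [0.5037, 0.0187, 0.0715]
tcp_rot: [3.14, 0.001, 2.27]
contact_force: [1.1, -0.1, 0.2]
opening: 0.0561
grip_force: 0.0
```

```bash
python3 -c "
from h import *
go(.5025,.018,.0675,2.27)"
```

```text
turn 0.0 then [ 0.0003 -0.0014  0.004 ] | now axes [ 0.0003 -0.0014  0.004 ] f [ 1.1 -0.1  0.2]
```

>>> step_hand --segments '[{"y":-0.001, "z":0.003}, {}, {}]'

```text
t: 12.95
position: [0.5023, 0.0169, 0.0678]
tcp_rot: [3.141, 0.001, 2.269]
contact_force: [0.1, -0.5, -0.9]
opening: 0.0557
grip_force: 0.0
```

>>> step_hand --segments '[{}, {}, {}, {}, {}]' --aperture 0.034 --clamp_n 25

```text
t: 13.58
position: [0.5024, 0.0171, 0.0678]
tcp_rot: [3.141, 0.001, 2.269]
contact_force: [-0.7, -0.6, 5.4]
opening: 0.0419
grip_force: 24.6
```

>>> step_hand --segments '[{"z":-0.01}, {"z":-0.03}, {"z":-0.04}, {"z":-0.03, "turn":0.136}, {"turn":0.135}, {"turn":0.135}, {}]'

```text
t: 14.45
position: [0.502, 0.0171, 0.1778]
tcp_rot: [3.141, 0.001, 1.864]
contact_force: [-0.4, -0.0, -0.2]
opening: 0.0419
grip_force: 25.5
```

```bash
python3 -c "
from h import *
go(.4675,.175,.175,1.866)
c=read_camera('wrist');cv2.imwrite('pics/w5.png',np.hstack([cv2.imread('pics/w4.png')[:300,100:470],cv2.cvtColor(c['img'],cv2.COLOR_RGB2BGR)[:300,100:470]]))"
```

```text
turn -0.0018 then [0.1611 0.0129 0.0028] | now axes [0.1612 0.0127 0.0027] f [-0.4 -0.  -0.2]
```

View pics/w5.png

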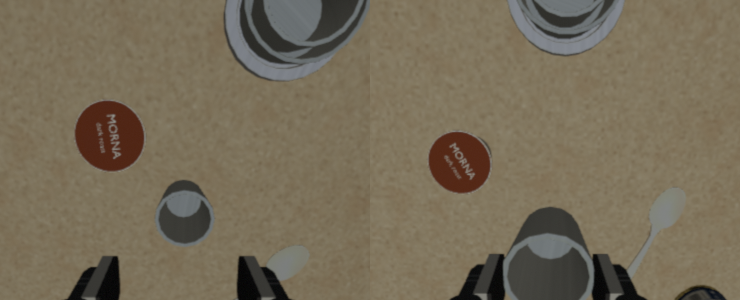

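Both halves show the picture I want: the middle cup is nested in the large one, and the small cup hangs centred between the fingertips with the pod untouched.

>>> step_hand --segments '[{"x":0.054, "y":0.004}, {"x":0.054, "y":0.004}, {"x":0.053, "y":0.005}, {}, {}]'

```text
t: 15.12
position: [0.4681, 0.1745, 0.1771]
tcp_rot: [-3.141, 0.0, 1.865]
contact_force: [0.5, -0.6, 0.1]
opening: 0.0419
grip_force: 25.5
```

```bash
python3 -c "
from h import *
go(.4677,.1749,.13,1.866)"
```

```text
turn -0.0013 then [ 0.0005 -0.0003  0.0471] | now axes [ 0.0005 -0.0002  0.0471] f [ 0.5 -0.6  0.1]
```

>>> step_hand --segments '[{"z":0.045}, {}, {"z":0.015}, {"z":0.015}, {"z":0.01}, {"z":0.005}, {}, {}]'

```text
t: 16.12
position: [0.4684, 0.1752, 0.0876]
tcp_rot: [3.141, -0.0, 1.863]
contact_force: [0.5, 0.1, -0.8]
opening: 0.0417
grip_force: 25.8
```

>>> step_hand --segments '[{"z":0.002}, {}]'

```text
t: 16.38
position: [0.4681, 0.1749, 0.0853]
tcp_rot: [3.142, 0.0, 1.863]
contact_force: [-1.1, -0.1, -1.2]
opening: 0.0417
grip_force: 25.8
```

>>> step_hand --segments '[{"z":0.001}, {}]'

```text
t: 16.62
position: [0.4681, 0.1749, 0.0842]
tcp_rot: [-3.141, 0.0, 1.863]
contact_force: [0.5, 0.5, -0.5]
opening: 0.042
grip_force: 25.8
```

>>> step_hand --segments '[{"z":0.001}, {}]'

```text
t: 16.88
position: [0.4683, 0.1753, 0.0838]
tcp_rot: [3.141, 0.0, 1.863]
contact_force: [-1.0, -0.7, 4.6]
opening: 0.042
grip_force: 26.2
```

>>> step_hand --segments '[{"z":0.0005}, {}]'

```text
t: 17.12
position: [0.4684, 0.1754, 0.0836]
tcp_rot: [3.141, 0.0, 1.863]
contact_force: [-1.4, -0.8, 10.8]
opening: 0.0417
grip_force: 26.6
```

>>> step_hand --segments '[{"z":-0.0015}, {}, {}, {"z":-0.01}, {"z":-0.03}, {"x":-0.02, "z":-0.06}, {"x":-0.02, "z":-0.04}, {}]' --aperture 0.056

```text
t: 18.12
position: [0.482, 0.136, 0.2268]
tcp_rot: [3.136, 0.001, 1.86]
contact_force: [0.7, 0.4, -0.8]
opening: 0.056
grip_force: 0.0
```

```bash
python3 - <<'E'
from h import *
s=sensors.sense();c=read_camera('wrist');t=read_camera('top');p=P(c);np.save("pics/w6.npy",p)
W=cv2.cvtColor(c['img'],cv2.COLOR_RGB2BGR);cv2.imwrite('pics/w6.png',W)
T=cv2.cvtColor(t['img'],cv2.COLOR_RGB2BGR);cv2.imwrite('pics/t6.png',T)
q=lambda X:(lambda h:np.round(h[:2]/h[2],1))(p@np.r_[X,1])
print(s["position"],s["tcp_rot"]);print(q([.468,.175,.07]),q([.4534,.2159,.091]),q([.4057,.3726,.091]))
E
```

```text
[0.48195991 0.13599478 0.22680654] [3.13550746e+00 1.40457865e-03 1.85972124e+00]
[275.1 148.7] [271.9  93.6] [ 268.7 -197.7]
```

View pics/w6.png

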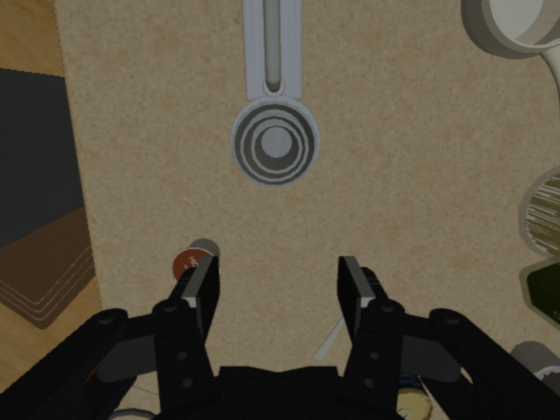

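The wrist view shows all three cups nested concentrically at (276,142) and upright, with the rail straight above them at column 272. That was my tenth picture, so from here I measure numerically only.

```bash
python3 - <<'E'
from h import *
np.set_printoptions(precision=4,suppress=True)
p=np.load("pics/w6.npy");W=cv2.imread('pics/w6.png').astype(int)
f=(W[:,:,0]-W[:,:,2])  # blue-red: carrier bluish vs brown counter
f=cv2.GaussianBlur(f.astype(np.float32),(3,3),0)
print(f[40,236:310:2].round(),f[176:196,272:279].mean(1).round(),)
L=[]
thr=(np.median(f[60,200:230])+np.median(f[60,288:297]))/2
for r in range(6,86,8):
    i=np.where(f[r,225:320]>thr)[0]+225;a,b=i.min(),i.max()
    l=a-(f[r,a]-thr)/(f[r,a]-f[r,a-1]);rr=b+(f[r,b]-thr)/(f[r,b]-f[r,b+1])
    A=atz(p,(l,r),.008);B=atz(p,(rr,r),.008);L.append(np.r_[A[:2],B[:2]]);
L=np.array(L);M=(L[:,:2]+L[:,2:])/2;print("width",np.hypot(*(L[:,:2]-L[:,2:]).T))
d=[M[0]-M[-1]] ;v=cv2.fitLine(M.astype(np.float32),cv2.DIST_HUBER,0,1e-4,1e-4).ravel();print("dir,pt",v,np.degrees(np.arctan2(v[1],v[0])))
col=f[170:205,270:281].mean(1);e=170+np.where(col>thr)[0].max()+.5;E=atz(p,(275.5,e),.012);print("edge row",e,E)
# rows for left/right of ring
for r in(148,150,152,154): 
    i=np.where(f[r,215:340]>thr)[0]+215;print(r,i.min(),i.max())
u=v[:2]*np.sign(-v[1]);m=v[2:4];s=(E[:2]-m)@u-.121;print("axis dir",u,"origin est",m+s*u,"well est",m+(s+.075)*u)
s=(np.array([.468,.175])-m)@u-.075;print("from cup", m+s*u)
# same with top camera edge-free: rail top line
E
```

```text
[-32. -32. -33. -28.  -5.   8.  11.  11.  11.  11.  11.  11.  11.  10.
   1.  -7.  -5.   2.   7.   6.  -1.  -7.   4.  11.  11.  11.  11.  11.
  11.  11.  11.  10.   2. -19. -32. -34. -34.] [ -5.  -3.   2.   5.   4.  -0.  -4.  -4.  -1.   3.   1. -11. -26. -33.
 -35. -35. -35. -34. -34. -34.]
width [0.0546 0.0546 0.0546 0.0546 0.0546 0.0546 0.0546 0.0546 0.0546 0.0546]
dir,pt [ 0.3059 -0.9521  0.4396  0.2623] -72.187675
edge row 186.5 [0.4816 0.13   0.012 ]
148 231 319
150 231 318
152 232 318
154 233 317
axis dir [ 0.3059 -0.9521] origin est [0.445  0.2454] well est [0.468 0.174]
from cup [0.4447 0.2463]
```

```bash
python3 - <<'E'
from h import *
p=np.load("pics/w1.npy")
a=[atz(p,x,.03)[:2] for x in((235,285),(370,291),(240,315),(370,321.5))]
for i in(0,2):
    d=a[i]-a[i+1];print(np.degrees(np.arctan2(d[1],d[0])),a[i],a[i+1])
go(.445,.2457,.17,1.8816)
E
```

```text
-166.07032844261602 [ 0.44800851 -0.215395  ] [ 0.60568284 -0.17628788]
-166.54208490586993 [ 0.46449012 -0.25416726] [ 0.621666   -0.21655475]
turn -0.0192 then [0.1142 0.0006 0.0537] | now axes [ 0.1142 -0.0017  0.0537] f [-1.2 -0.4 -0.8]
```

>>> step_hand --segments '[{"x":0.057, "turn":-0.018}, {"x":0.057, "z":0.02}, {"z":0.03}, {}, {}]'

```text
t: 18.85
position: [0.4457, 0.2455, 0.1736]
tcp_rot: [-3.141, 0.0, 1.88]
contact_force: [0.4, 0.3, 0.7]
opening: 0.0561
grip_force: 0.0
```

```bash
python3 -c "
from h import *
go(.445,.2457,.088,1.8816)"
```

```text
turn -0.0012 then [ 0.0004 -0.0006  0.0856] | now axes [ 0.0004 -0.0005  0.0856] f [0.4 0.3 0.7]
```

>>> step_hand --segments '[{"z":0.04}, {"z":0.03}, {"z":0.015}, {}, {}]'

```text
t: 19.48
position: [0.4466, 0.2462, 0.0898]
tcp_rot: [3.14, -0.0, 1.88]
contact_force: [0.4, -0.3, 0.6]
opening: 0.0561
grip_force: 0.0
```

```bash
python3 -c "
from h import *
go(.445,.2457,.088,1.8816)"
```

```text
turn -0.0011 then [ 0.     -0.0017  0.0018] | now axes [ 0.     -0.0017  0.0018] f [ 0.4 -0.3  0.6]
```

>>> step_hand --segments '[{"y":-0.0015, "z":0.0015}, {}, {}, {}, {}, {}, {}, {}]' --aperture 0.0 --clamp_n 30

```text
t: 20.48
position: [0.445, 0.2456, 0.0874]
tcp_rot: [3.14, -0.0, 1.881]
contact_force: [5.6, 0.8, 3.4]
opening: 0.0107
grip_force: 29.8
```

```bash
python3 -c "
from h import *
s=sensors.sense();print(s['ft_torque'],s['contact_force']);go(.445,.2457,.088,1.8816)"
```

```text
[ 0.04911271 -1.02086029  0.03788901] [5.56689281 0.80367161 3.4421989 ]
turn -0.0009 then [ 0.0001 -0.     -0.0006] | now axes [ 0.0001 -0.     -0.0006] f [5.6 0.8 3.4]
```

>>> step_hand --segments '[{"y":0.001}, {}, {}, {}]' --clamp_n 110

```text
t: 20.98
position: [0.4453, 0.2458, 0.0874]
tcp_rot: [3.141, -0.0, 1.881]
contact_force: [2.1, 1.2, 6.8]
opening: 0.0087
grip_force: 108.2
```

>>> step_hand --segments '[{"z":-0.002}, {"z":-0.003}, {"z":-0.005}, {}, {}, {}]'

```text
t: 21.72
position: [0.4452, 0.2455, 0.0969]
tcp_rot: [-3.141, 0.0, 1.881]
contact_force: [1.8, 2.0, -2.2]
opening: 0.0088
grip_force: 121.1
```

```bash
python3 -c "
from h import *
s=sensors.sense();print(s['ft_torque'],s['contact_force'],toold(s['ft_torque'],s))
for n in('side','top','wrist'):
  c=read_camera(n);np.save('pics/%s7P.npy'%n,P(c));cv2.imwrite('pics/%s7.png'%n,cv2.cvtColor(c['img'],cv2.COLOR_RGB2BGR))"
```

```text
[-1.68740088 -0.71943589 -0.10631631] [ 1.79249071  2.01558884 -2.15050644] [-0.17029481 -1.82640905  0.10696995]
```

```bash
cat > tilt.py <<'E'
from h import *
import sys
# match foot (side) and well ring (wrist/top) patches; report predicted dz by pixel shift
ref=cv2.imread("pics/side0.png");tag=sys.argv[1]
if tag!='7':
    for n in('side','top'):
        c=read_camera(n);cv2.imwrite(f'pics/{n}{tag}.png',cv2.cvtColor(c['img'],cv2.COLOR_RGB2BGR))
cur=cv2.imread(f"pics/side{tag}.png")
S=np.load("P.npz")["S"];q=lambda X:(lambda h:h[:2]/h[2])(S@np.r_[X,1])
u=np.array([.3059,-.9521]);o=np.array([.445,.2457])
def track(xc,z,hw,hh,dx=0):
    X=np.r_[o+xc*u,z];a=q(X);v=q(X+[0,0,.01])-a;x,y=np.round(a).astype(int);t=ref[y-hh:y+hh+1,x-hw:x+hw+1]
    R=cv2.matchTemplate(cur[y-hh-15:y+hh+16,x-hw-10:x+hw+11],t,cv2.TM_CCOEFF_NORMED);_,m,_,l=cv2.minMaxLoc(R)
    print("xc",xc,"px",a.round(),"shift",l[0]-10,l[1]-15,"score",round(m,2),"10mm up =",v.round(2))
track(-.155,.008,10,12);track(-.138,.045,8,14);track(.1,.012,9,5);track(-.08,.008,14,8);s=sensors.sense();print(s['contact_force'],s['ft_torque'],s['position'])
E
python3 tilt.py 7
```

```text
xc -0.155 px [272. 352.] shift 0 -3 score 0.98 10mm up = [-0.08 -3.24]
xc -0.138 px [273. 333.] shift 0 -3 score 0.99 10mm up = [-0.08 -3.37]
xc 0.1 px [288. 265.] shift -10 -2 score 0.51 10mm up = [ 0.01 -3.09]
xc -0.08 px [278. 323.] shift 0 -3 score 0.98 10mm up = [-0.05 -3.2 ]
[-0.30147689  3.82072983 -4.5992672 ] [-1.67091781 -0.49384908 -0.12815871] [0.44520716 0.24559693 0.09698042]
```

>>> step_hand --segments '[{"z":-0.01}, {"z":-0.01}, {"z":-0.005}, {}, {}, {}, {}, {}]'

```text
t: 22.88
position: [0.4452, 0.2457, 0.1219]
tcp_rot: [-3.141, -0.0, 1.881]
contact_force: [-0.8, 5.0, -4.3]
opening: 0.0086
grip_force: 122.6
```

```bash
python3 tilt.py 8
```

```text
xc -0.155 px [272. 352.] shift 0 -11 score 0.99 10mm up = [-0.08 -3.24]
xc -0.138 px [273. 333.] shift 0 -11 score 0.99 10mm up = [-0.08 -3.37]
xc 0.1 px [288. 265.] shift 1 12 score 0.57 10mm up = [ 0.01 -3.09]
xc -0.08 px [278. 323.] shift 0 -11 score 0.99 10mm up = [-0.05 -3.2 ]
[ 2.71549841 -2.80087392 -0.94890896] [-0.70755285 -0.41524282 -0.05449193] [0.44525131 0.24561826 0.12200866]
```

```bash
cat > ft.py <<'E'
from h import *
np.set_printoptions(precision=2,suppress=True)
for i in range(7):
    read_camera('top');s=sensors.sense();print(s['t'],s['contact_force'],s['ft_torque'],s['grip_force'],s['tcp_rot'])
E
python3 ft.py
```

```text
23.025 [ 1.32 -2.8  -1.21] [-0.73 -0.26  0.03] 121.68187782168388 [-3.14  0.    1.88]
23.075 [ 1.49 -5.31 -8.75] [ 1.1   0.37 -0.02] 121.60421580076218 [-3.14  0.    1.88]
23.125 [ 0.81 -5.26 -8.55] [1.82 0.58 0.06] 119.6090117096901 [-3.14  0.    1.88]
23.175 [ -1.16  -1.42 -11.68] [1.93 0.7  0.08] 119.29799795150757 [-3.14 -0.    1.88]
23.225 [ -1.34  -0.7  -12.04] [1.47 0.62 0.06] 119.26423519849777 [-3.14 -0.    1.88]
23.275 [ 1.29 -2.15 -6.7 ] [ 0.29  0.13 -0.13] 116.47170200943947 [-3.14  0.    1.88]
23.325 [ 2.39 -1.86 -3.03] [-0.44 -0.2  -0.16] 116.33942797780037 [-3.14  0.    1.88]
```

>>> step_hand --segments '[{}, {}, {}, {}]' --clamp_n 70

```text
t: 23.82
position: [0.4453, 0.2456, 0.122]
tcp_rot: [-3.141, 0.0, 1.881]
contact_force: [-0.1, -2.4, -9.5]
opening: 0.0088
grip_force: 108.3
```

```bash
python3 ft.py
```

```text
23.875 [ 2.35 -3.71 -5.24] [ 0.23  0.13 -0.  ] 109.09001589403488 [3.14 0.   1.88]
23.925 [ 1.51  1.71 -4.61] [-1.68 -0.68 -0.04] 109.42861842260754 [-3.14  0.    1.88]
23.975 [-2.34  3.45 -7.66] [-0.46 -0.21 -0.03] 108.525043836246 [ 3.14 -0.    1.88]
24.025 [ -1.61   0.16 -10.02] [1.2  0.54 0.02] 108.67903268896043 [-3.14 -0.    1.88]
24.075 [ 0.7  -4.35 -8.4 ] [1.39 0.55 0.03] 108.12765448819846 [3.14 0.   1.88]
24.125 [ 2.65 -2.78 -2.91] [-0.09 -0.01 -0.03] 109.6082532859873 [-3.14  0.    1.88]
24.175 [ 1.13  1.42 -3.41] [-1.63 -0.7  -0.07] 109.79172321931401 [-3.14  0.    1.88]
```

>>> step_hand --segments '[{}, {}, {}, {}, {}, {}, {}, {}]' --clamp_n 60

```text
t: 25.18
position: [0.4453, 0.2456, 0.1221]
tcp_rot: [3.142, 0.0, 1.881]
contact_force: [1.0, 2.3, -2.9]
opening: 0.0091
grip_force: 109.8
```

```bash
python3 ft.py; python3 tilt.py 9
```

```text
25.225 [-1.02  4.36 -7.26] [-1.09 -0.42 -0.03] 108.5523193271365 [-3.14 -0.    1.88]
25.275 [ -0.74   1.77 -10.52] [0.91 0.42 0.03] 108.28238097717986 [ 3.14 -0.    1.88]
25.325 [ 0.4  -3.7  -7.96] [1.6  0.63 0.05] 108.40514772338793 [-3.14  0.    1.88]
25.375 [ 2.2  -3.81 -3.66] [-0.13 -0.05  0.05] 109.30974961607717 [3.14 0.   1.88]
25.425 [ 1.31  0.96 -3.36] [-1.53 -0.67 -0.06] 109.84379339552106 [-3.14  0.    1.88]
25.475 [-0.53  4.57 -9.39] [-0.81 -0.37 -0.02] 108.27199489111081 [-3.14 -0.    1.88]
25.525 [-2.02 -0.1  -9.87] [1.14 0.44 0.03] 108.45191619708203 [-3.14 -0.    1.88]
xc -0.155 px [272. 352.] shift 1 -13 score 0.99 10mm up = [-0.08 -3.24]
xc -0.138 px [273. 333.] shift 1 -13 score 0.97 10mm up = [-0.08 -3.37]
xc 0.1 px [288. 265.] shift -10 -11 score 0.53 10mm up = [ 0.01 -3.09]
xc -0.08 px [278. 323.] shift 1 -15 score 0.96 10mm up = [-0.05 -3.2 ]
[ 1.94699758 -4.65289963 -3.9362522 ] [ 0.14783802  0.03645968 -0.02263803] [0.44533027 0.24560087 0.122096  ]
```

>>> step_hand --segments '[{"z":0.005}, {"z":0.007}, {"z":0.007}, {"z":0.006}, {"z":0.004}, {"z":0.003}, {"z":0.001}, {"z":0.001}]'

```text
t: 26.62
position: [0.4455, 0.2462, 0.0884]
tcp_rot: [3.141, -0.001, 1.881]
contact_force: [-1.1, -1.6, -6.7]
opening: 0.0088
grip_force: 106.2
```

>>> step_hand --segments '[{"z":0.001}, {}, {}, {}]'

```text
t: 27.12
position: [0.4454, 0.2459, 0.0873]
tcp_rot: [3.141, -0.0, 1.881]
contact_force: [-1.5, 4.2, 1.4]
opening: 0.0086
grip_force: 108.3
```

```bash
python3 ft.py
```

```text
27.175 [-1.16  2.98 -0.08] [ 0.61  0.31 -0.02] 108.07800129521638 [ 3.14 -0.    1.88]
27.225 [-1.19  1.74 -2.08] [ 0.56  0.28 -0.01] 107.65043765539303 [ 3.14 -0.    1.88]
27.275 [0.33 2.45 1.11] [-0.19 -0.04 -0.03] 108.57159842038527 [ 3.14 -0.    1.88]
27.325 [-0.25  1.51 -0.09] [0.27 0.2  0.01] 108.35483117960393 [3.14 0.   1.88]
27.375 [-0.95  3.39  1.65] [0.14 0.09 0.01] 108.67222580127418 [3.14 0.   1.88]
27.425 [-0.43  1.72  2.62] [ 0.07  0.15 -0.04] 108.93091272795573 [3.14 0.   1.88]
27.475 [-1.28  2.29  2.15] [ 0.    0.06 -0.07] 108.90591493807733 [3.14 0.   1.88]
```

>>> step_hand --segments '[{}, {}, {}]' --aperture 0.025 --clamp_n 45

```text
t: 27.85
position: [0.4453, 0.2453, 0.087]
tcp_rot: [-3.141, 0.0, 1.88]
contact_force: [-0.1, 0.0, 0.5]
opening: 0.0248
grip_force: 0.0
```

>>> step_hand --segments '[{}, {}, {}, {}, {}]' --aperture 0.0 --clamp_n 45

```text
t: 28.48
position: [0.4455, 0.2456, 0.0871]
tcp_rot: [3.141, 0.0, 1.881]
contact_force: [1.7, -0.9, 1.0]
opening: 0.0107
grip_force: 43.9
```

>>> step_hand --segments '[{"z":-0.001}, {"z":-0.001}, {"z":-0.002}, {"z":-0.002}, {"z":-0.002}, {"z":-0.002}, {"z":-0.001}, {}]'

```text
t: 29.48
position: [0.4453, 0.2456, 0.0982]
tcp_rot: [3.141, -0.0, 1.881]
contact_force: [0.1, 0.1, -7.0]
opening: 0.0105
grip_force: 43.8
```

```bash
python3 ft.py
```

```text
29.525 [-0.31  0.75 -6.89] [-0.02  0.03 -0.02] 43.789063216536306 [3.14 0.   1.88]
29.575 [ 0.06 -0.41 -5.92] [ 0.01  0.03 -0.03] 43.74098417989444 [-3.14  0.    1.88]
29.625 [-0.09 -0.11 -6.72] [ 0.03 -0.03  0.03] 43.80409979727119 [-3.14  0.    1.88]
29.675 [ 0.36  0.53 -7.82] [0.03 0.01 0.03] 43.79821473732591 [-3.14  0.    1.88]
29.725 [ 1.13  0.54 -6.04] [-0.01  0.    0.03] 43.74584127537673 [-3.14 -0.    1.88]
29.775 [-0.37 -0.21 -7.25] [0.07 0.01 0.04] 43.79680953832576 [-3.14  0.    1.88]
29.825 [ 0.72  0.01 -6.31] [-0.01 -0.01 -0.04] 43.77773627144052 [-3.14  0.    1.88]
```

>>> step_hand --segments '[{"z":-0.005}, {"z":-0.01}, {"z":-0.02}, {"z":-0.025}, {"z":-0.025}, {"z":-0.02}, {"z":-0.01}, {"z":-0.005}]'

```text
t: 30.82
position: [0.4453, 0.2456, 0.2189]
tcp_rot: [3.141, 0.0, 1.881]
contact_force: [-0.0, -0.1, -6.7]
opening: 0.0102
grip_force: 44.0
```

>>> step_hand --segments '[{}, {}]'

```text
t: 31.08
position: [0.4449, 0.2453, 0.2174]
tcp_rot: [-3.14, 0.0, 1.881]
contact_force: [0.5, -0.1, -7.1]
opening: 0.0106
grip_force: 44.0
```

```bash
python3 ft.py|tail -3; python3 tilt.py 10; python3 -c "
from h import *
go(.46,0,.217,1.88)"
```

```text
31.325 [ 0.64 -0.29 -7.16] [ 0.03 -0.03  0.02] 43.99783373140963 [-3.14 -0.    1.88]
31.375 [-0.61  0.33 -6.1 ] [-0.01  0.06  0.08] 43.99810589442495 [-3.14 -0.    1.88]
31.425 [ 0.32 -0.44 -6.48] [-0.01 -0.03 -0.04] 43.99771049298579 [-3.14 -0.    1.88]
xc -0.155 px [272. 352.] shift 8 15 score 0.34 10mm up = [-0.08 -3.24]
xc -0.138 px [273. 333.] shift 9 -3 score 0.31 10mm up = [-0.08 -3.37]
xc 0.1 px [288. 265.] shift -1 -15 score 0.39 10mm up = [ 0.01 -3.09]
xc -0.08 px [278. 323.] shift 9 3 score 0.32 10mm up = [-0.05 -3.2 ]
[-0.8667069  -0.15251733 -7.22996351] [-0.0195209  -0.0120054  -0.00910641] [0.44525928 0.24564671 0.21800622]
turn 0.0009 then [-0.2385 -0.0607  0.001 ] | now axes [-0.2384 -0.0609  0.001 ] f [-0.9 -0.2 -7.2]
```

>>> step_hand --segments '[{"x":-0.006, "y":-0.0015}, {"x":-0.016, "y":-0.004}, {"x":-0.028, "y":-0.007}, {"x":-0.036, "y":-0.009}, {"x":-0.036, "y":-0.009}, {"x":-0.036, "y":-0.009}, {"x":-0.036, "y":-0.009}, {"x":-0.028, "y":-0.007}]'

```text
t: 32.52
position: [0.4597, 0.014, 0.218]
tcp_rot: [-3.141, 0.001, 1.878]
contact_force: [0.3, 0.6, -7.2]
opening: 0.0101
grip_force: 44.0
```

>>> step_hand --segments '[{"x":-0.012, "y":-0.003}, {"x":-0.004, "y":-0.001}, {"turn":0.02}, {"turn":0.05}, {"turn":0.08}, {"turn":0.1}, {"turn":0.12}, {"turn":0.12}]'

```text
t: 33.52
position: [0.4612, 0.0024, 0.2181]
tcp_rot: [-3.141, -0.001, 1.389]
contact_force: [0.1, -0.6, -7.2]
opening: 0.0106
grip_force: 44.0
```

>>> step_hand --segments '[{"turn":0.12}, {"turn":0.12}, {"turn":0.12}, {"turn":0.12}, {"turn":0.12}, {"turn":0.12}, {"turn":0.12}, {"turn":0.1}]'

```text
t: 34.52
position: [0.4612, 0.0025, 0.2181]
tcp_rot: [-3.141, -0.0, 0.449]
contact_force: [0.0, 0.1, -6.5]
opening: 0.0103
grip_force: 44.0
```

>>> step_hand --segments '[{"turn":0.08}, {"turn":0.05}, {"turn":0.02}, {"turn":0.01}, {}]'

```text
t: 35.15
position: [0.4612, 0.0011, 0.2181]
tcp_rot: [-3.141, -0.0, 0.292]
contact_force: [-0.1, 0.7, -6.9]
opening: 0.0103
grip_force: 44.0
```

```bash
python3 ft.py|tail -3;  python3 -c "
from h import *
go(.4729,-.2295,.187,.239)"
```

```text
35.4 [ 0.34 -0.76 -7.06] [ 0.03 -0.03  0.05] 44.037245057697874 [-3.14  0.    0.29]
35.45 [-0.23  0.14 -7.24] [ 0.04 -0.01 -0.06] 44.01934033550788 [-3.14  0.    0.29]
35.5 [ 0.    0.16 -7.03] [-0.01 -0.01 -0.  ] 43.975175183149986 [-3.14  0.    0.29]
turn 0.0518 then [-0.0432  0.2265  0.0311] | now axes [-0.0548  0.2239  0.0311] f [ 0.   0.2 -7. ]
```

>>> step_hand --segments '[{"turn":0.026}, {"turn":0.026}, {"x":-0.001, "y":0.006}, {"x":-0.003, "y":0.016}, {"x":-0.005, "y":0.027}, {"x":-0.007, "y":0.036}, {"x":-0.007, "y":0.036}, {"x":-0.007, "y":0.036}]'

```text
t: 36.5
position: [0.4691, -0.1605, 0.2181]
tcp_rot: [3.141, 0.0, 0.239]
contact_force: [0.0, 0.0, -6.7]
opening: 0.0101
grip_force: 44.0
```

>>> step_hand --segments '[{"x":-0.005, "y":0.03}, {"x":-0.004, "y":0.02}, {"x":-0.002, "y":0.01}, {"x":-0.001, "y":0.004}, {}, {}, {}]'

```text
t: 37.38
position: [0.4728, -0.2232, 0.2181]
tcp_rot: [-3.141, -0.0, 0.24]
contact_force: [-0.1, -0.5, -7.2]
opening: 0.0107
grip_force: 44.0
```

```bash
python3 -c "
from h import *
go(.4729,-.2295,.187,.239)"
```

```text
turn 0.0009 then [-0.0014  0.0062  0.0311] | now axes [-0.0014  0.0062  0.0311] f [-0.1 -0.5 -7.2]
```

>>> step_hand --segments '[{"x":-0.0005, "y":0.002, "z":0.003}, {"x":-0.001, "y":0.003, "z":0.006}, {"y":0.001, "z":0.008}, {"z":0.007}, {"z":0.004}, {"z":0.002}, {"z":0.001}, {}]'

```text
t: 38.38
position: [0.4728, -0.23, 0.1872]
tcp_rot: [3.141, -0.0, 0.239]
contact_force: [-0.1, 0.5, -6.9]
opening: 0.0104
grip_force: 44.1
```

>>> step_hand --segments '[{}, {}]'

```text
t: 38.62
position: [0.4727, -0.2301, 0.1872]
tcp_rot: [3.141, -0.0, 0.239]
contact_force: [0.1, 0.3, -6.4]
opening: 0.0104
grip_force: 44.1
```

```bash
python3 ft.py|tail -3;  python3 - <<'E'
from h import *
go(.4729,-.2295,.187,.239)
o=np.array([.4729,-.2295]);y=np.radians(-166.3);u=np.array([np.cos(y),np.sin(y)]);n=np.array([-u[1],u[0]])
def poly(x0,pts,z):return [np.r_[o+a*u+b*n,z] for a,b in pts]
a=np.linspace(0,2*np.pi,60)
for cam in("top","side"):
    c=read_camera(cam);p=P(c);im=c["img"];cv2.imwrite(f"pics/{cam}11.png",cv2.cvtColor(im,cv2.COLOR_RGB2BGR))
    I=im.astype(int);m=((I[:,:,2]-I[:,:,0])>(-5 if cam=="top" else -8)).astype(np.uint8)*(I.sum(2)>270).astype(np.uint8)
    def mask(dz,ds=0,dn=0,pitch=0):
        z=np.zeros(m.shape,np.uint8)
        for r,xc,zt in((.046,.075,.016),(.028,-.145,.016)):
            for zz in(0,zt):
                Q=[np.r_[o+(xc+ds+r*np.cos(t))*u+(dn+r*np.sin(t))*n,.1+dz+zz-pitch*xc] for t in a]
                h=p@np.c_[np.array(Q),np.ones(60)].T;cv2.fillPoly(z,[np.round((h[:2]/h[2]).T).astype(np.int32)],1)
        return z
    for nm,xc,r in(("well",.075,.046),("foot",-.145,.028)):
        Q=np.array([np.r_[o+(xc+r*np.cos(t))*u+r*np.sin(t)*n,.116] for t in a]);h=p@np.c_[Q,np.ones(60)].T;w=(h[:2]/h[2]).T
        x0,y0=(w.min(0)-12).astype(int);x1,y1=(w.max(0)+12).astype(int)
        print(cam,nm,"pred bbox",w.min(0).round(),w.max(0).round(),"mask")
        sub=m[y0:y1,x0:x1];k,l,st,ce=cv2.connectedComponentsWithStats(sub);
        for s,q in zip(st[1:],ce[1:]):
            if s[4]>60:print("   ",s[0]+x0,s[1]+y0,s[0]+s[2]+x0,s[1]+s[3]+y0,"area",s[4])
E
```

```text
38.875 [ 0.7   0.95 -6.02] [-0.02 -0.02  0.03] 44.060697225504555 [ 3.14 -0.    0.24]
38.925 [ 0.66 -0.84 -6.35] [ 0.01 -0.06 -0.02] 44.0595063046203 [-3.14  0.    0.24]
38.975 [-0.12  0.52 -6.1 ] [-0.05 -0.02  0.  ] 44.060307033068966 [ 3.14 -0.    0.24]
turn -0.0002 then [ 0.0003 -0.0005  0.0001] | now axes [ 0.0003 -0.0005  0.0001] f [-0.1  0.5 -6.1]
top well pred bbox [387. 259.] [429. 301.] mask
    387 257 431 301 area 981
top foot pred bbox [369. 171.] [394. 196.] mask
    369 172 399 207 area 754
side well pred bbox [354. 152.] [387. 168.] mask
    342 140 386 173 area 753
side foot pred bbox [285. 148.] [304. 157.] mask
    286 136 316 164 area 355
```

```bash
python3 - <<'E'
from h import *
p=np.load("P.npz")["S"];I=cv2.imread("pics/side11.png").astype(int)
m=((I[:,:,0]-I[:,:,2])>-8)&(I.sum(2)>200)
o=np.array([.4729,-.23]);y=np.radians(-166.3);u=np.array([np.cos(y),np.sin(y)]);n=np.array([-u[1],u[0]]);a=np.linspace(0,2*np.pi,400)
for nm,xc,r,cols in(("foot",-.145,.028,range(287,297)),("well",.075,.046,range(362,386,2))):
    w=[]
    for z in(.1,.116):
        Q=np.array([np.r_[o+(xc+r*np.cos(t))*u+r*np.sin(t)*n,z] for t in a]);h=p@np.c_[Q,np.ones(400)].T;w.append((h[:2]/h[2]).T)
    d=[]
    for c in cols:
        lo=max(q[1] for q in w[0] if abs(q[0]-c)<.7);up=min(q[1] for q in w[1] if abs(q[0]-c)<.7)
        rr=np.where(m[int(up)-12:int(lo)+12,c])[0]+int(up)-12
        d.append((c,round(up,1),round(lo,1),rr.min() if len(rr) else 0,rr.max() if len(rr) else 0))
    print(nm,*d,sep="\n ")
E
```

```text
foot
 (287, np.float64(149.7), np.float64(160.6), np.int64(151), np.int64(158))
 (288, np.float64(149.2), np.float64(161.1), np.int64(150), np.int64(159))
 (289, np.float64(148.8), np.float64(161.4), np.int64(150), np.int64(160))
 (290, np.float64(148.6), np.float64(161.7), np.int64(150), np.int64(160))
 (291, np.float64(148.4), np.float64(161.9), np.int64(150), np.int64(160))
 (292, np.float64(148.2), np.float64(162.1), np.int64(150), np.int64(161))
 (293, np.float64(148.1), np.float64(162.1), np.int64(150), np.int64(161))
 (294, np.float64(148.1), np.float64(162.2), np.int64(150), np.int64(161))
 (295, np.float64(148.1), np.float64(162.2), np.int64(150), np.int64(161))
 (296, np.float64(148.1), np.float64(162.2), np.int64(136), np.int64(161))
well
 (362, np.float64(152.7), np.float64(171.6), np.int64(143), np.int64(177))
 (364, np.float64(152.3), np.float64(172.2), np.int64(142), np.int64(177))
 (366, np.float64(152.2), np.float64(172.6), np.int64(141), np.int64(177))
 (368, np.float64(152.1), np.float64(172.9), np.int64(141), np.int64(177))
 (370, np.float64(152.1), np.float64(173.1), np.int64(142), np.int64(177))
 (372, np.float64(152.3), np.float64(173.1), np.int64(142), np.int64(177))
 (374, np.float64(152.5), np.float64(173.1), np.int64(143), np.int64(178))
 (376, np.float64(152.9), np.float64(172.9), np.int64(144), np.int64(179))
 (378, np.float64(153.5), np.float64(172.6), np.int64(145), np.int64(171))
 (380, np.float64(154.1), np.float64(172.1), np.int64(146), np.int64(181))
 (382, np.float64(155.0), np.float64(171.4), np.int64(148), np.int64(169))
 (384, np.float64(156.3), np.float64(170.4), np.int64(150), np.int64(167))
```

```bash
python3 -c "
from station import robot, sensors, read_camera
print(robot.hand_in())"
```

```text
the job is handed in; nothing more can be done
None
```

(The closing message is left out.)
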